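Drive a stuck axle pin out of a castor and take out its wheel

ROBOT

A 6-joint arm with a two-finger parallel gripper is mounted at the origin on the work surface. World frame = base frame: x ahead of the robot, y to its left, z up, the work surface at z = 0. Lengths are in m, angles in degrees, forces in N, time in s.
With the tool pointing down it reaches from about 0.275 to 0.75 m from the base axis. Payload 10.2 kg.
Tool frame: the origin (TCP) lies at the centre of the arm's flange, where the gripper is bolted on; the fingertips stand 173 mm ahead of it and the grasp point (between the pads) lies 155 mm ahead of it; x points along the fingers, z is the direction in which the jaws open and shut, and the axes are right-handed (so a half turn about x gives the same grasp; the last joint's range is limited). The gripper opens to 85 mm and grips with 20 to 120 N. Pads are 22 mm wide; open, the fingers measure 114 mm over their backs; the gripper's body (76 mm by 85 mm) begins 54 mm behind the grasp point. The pads swing forward as they close: fully open they stand 13 mm farther back than shut.
Start: joints at [-12.8, 17.928, 85.812, -0, 76.261, -12.8], TCP at [0.525, -0, 0.405] pointing down, gripper open.
Joint ranges: [-168.41, 168.41], [-55.51, 124.54], [10.69, 146.95], [-70.63, 250.63], [1, 178], [-165.06, 165.06]. Speed limits (degrees/s): [136.94, 136.94, 172.46, 180, 180, 180].

INTERFACE

Orientations are given as [roll, pitch, yaw] about the fixed x, y, z axes, in that order (R = Rz(yaw) Ry(pitch) Rx(roll)).
In Python, from cell import r gives the robot as it stands. The module is installed in compiled form; this text tells all that it offers.
- The arm moves only by the tool play_rows, never from a script. Its argument "rows" is a list of rows, each a list of 7 numbers: the finger opening in mm, from 0 to 85.4, then the shift along the tool's x, y, z in mm, then the turn, a rotation vector about the tool's x, y, z in rad. A call has 1 to 10 rows; each row shifts and turns the pose as measured when the row begins, along the tool's axes as they then stand; what a row does not reach is not made up. A row lasts 1/12 s, in which the tool goes at most 41.7 mm and 7.16 degrees, less where a joint would pass 70% of its speed; a pose out of reach is approached as far as the arm can. A call is refused whole if a number of a shift passes 41.7 or a number of a turn 0.125, either way. A call with a gripper value outside its range is refused whole. The fingers move at their own pace and stop on an object; the grip force is fixed at half the most. Time passes only in rows, so rows that do not move let the fingers close. It gives the time, the measured TCP pose, the force and the opening at its end, in the units of the state.
- r.get_obs(): the state, without advancing time (a new reading comes with each control period).
- r.capture(name): name is "scene" or "side" or "wrist"; returns the picture (384x512x3 uint8, red, green, blue); there is no depth.
- r.get_calibration(name): a dict with "intrinsics" (3x3 intrinsics, pixels), "view" (4x4, takes a point from world to camera coordinates); the wrist camera has in their place "mount" (4x4, takes a point from camera to tool coordinates, whose origin is the TCP and whose axes are the tool frame's). Camera axes: x right, y up, looking along -z (the intrinsics and any distortion apply to the point x, -y, -z); pixel columns grow to the right and rows downward; lengths in m; the calibration is good to about 2 mm. A picture is of the moment at which its call begins: read the wrist's pose just before it. get_calibration takes no time and is no camera call.
- r.finish_job(): hands the job in, once; it reports no verdict.
The state is a dict: "time_s": time; "q": joint angles; "dq": joint speeds; "effort": joint torques, N m; "tool_pos": TCP position; "tool_rot": TCP orientation; "contact_force": force on the tool from outside, world axes, zero at the start; "moment": the same for the moment, N m; "gripper_width": finger opening in m.
Only numpy, scipy, OpenCV 4.12 (cv2) and the standard library are available. Lean on these libraries where they do the work, as an engineer would, in place of code of your own. Each camera call takes 0.05 s, during which the arm holds its last target. There are 200 camera calls.

TASK

A castor is held upside down in a jig on the counter, its axle pin stuck. Pick up the drift punch and, pushing on the plain end of the pin (the end without the head), drive the pin right through until it drops into the catch tray beyond; do not touch the pin with the gripper. Then put the punch back down on the counter, lift the freed wheel out of the fork and set it in the empty white parts tray, leaving everything else where it is.

Things in the scene. Friction and masses are not known exactly. Their poses are not given: they have to be found in the camera images.
- jig: Grey block (130 x 100 x 22 mm) with the steel castor fork on it, legs up; fixed. Origin: underside of the block below the middle of the fork; z up. The pin lies along y: plain end at -y, head at +y, so it is driven towards +y. Two fork legs 46 mm wide in x, at y = 17..31 and -31..-17 mm, tops at z = 102 mm; the wheel stands between them at z = 34 mm, chocked against rolling.
- bore_in (a point): Centre of the pin hole on the outer face of the -y fork leg, 86 mm above the counter (holes 15.6 mm diameter, one in each leg, in line). Axes as the jig.
- bore_out (a point): Centre of the pin hole on the outer face of the +y fork leg, 62 mm from bore_in. The pin may rest on the punch nose for as long as that sticks out here, and drops when it is drawn back. Axes as the jig.
- catch_floor (a point): Middle of the floor of the catch tray, raised on a block joined to the +y side of the jig: 52 mm above the counter, inside 120 mm (jig x) by 165 mm (jig y, beginning at the +y fork leg), rims 78 mm, end rim 88 mm above the counter. The pin drops some 25 mm onto it. Axes as the jig.
- pin: Steel axle pin: shank 14 mm diameter, 65 mm long, and a head 25 mm diameter, 8 mm thick. Origin on its axis 34 mm from the plain end; y along it towards the head. At the start the origin is mid-fork, the plain end 3 mm proud of the -y leg, the head against the +y leg. Friction in the +y leg holds it: a steady push of some 5 to 15 N moves it; it falls once pushed 65 mm, its plain end then just past bore_out.
- wheel: Castor wheel, 100 mm diameter, 28 mm wide, black tyre, grey hub with a 23 mm bore, about 0.25 kg. Stands on its tread, axle along y, 3 mm clear of each fork leg. Origin at the bottom of the tread. Its top is at z = 134 mm, 32 mm above the legs: pinch it there across its width. It cannot leave the fork while the pin is in.
- wheel_center (a point): Centre of the wheel, on its axle line.
- punch: Drift punch lying on the counter, about 0.18 kg: bulged black handle with yellow inlays, 105 mm long, 34 to 37 mm thick, then a straight blunt round steel nose 10.4 mm diameter, 95 mm long (thicker and longer than the look-alike screwdriver's shaft). x along its axis to the nose; origin under the middle of the handle, axis 17 mm above it.
- punch_grip (a point): On the axis of the punch handle, 15 mm to the nose side of its middle: near the centre of mass. The handle runs from 67 mm behind to 37 mm in front of it.
- punch_tip (a point): Centre of the flat end of the punch nose, 132 mm ahead of punch_grip on the axis.
- parts_tray: Empty white tray, outside 170 (x) x 110 (y) x 30 mm high, walls and floor 4 to 5 mm, fixed to the counter. Origin: middle of its underside. The wheel fits standing with its axle along the tray's y.
- screwdriver: Bystander: screwdriver with the same handle as the punch but a thin (6 mm) shaft ending in a flat blade. x towards the blade, origin under the middle of the handle.
- wrench: Bystander: open-end wrench, 170 mm, lying.
- oil_can: Bystander: can, 50 mm diameter, 130 mm high. Origin under its middle.
- screw_jar: Bystander: jar, 60 mm diameter, 70 mm high. Origin under its middle.
- stock_box: Bystander: cardboard box 90 x 60 x 40 mm. Origin under its middle.
- mallet: Bystander: hammer, 240 mm, lying.
- bit_block: Bystander: wooden block 80 x 40 mm with upright steel bits, up to 61 mm high. Origin under its middle.
There are look-alikes about, which are no part of the job. Of the things like the parts_tray, leave any that is blue; of the rest the smaller one is meant.

How it is judged:
By the outcome, as a careful person would: the job done as asked, in the order asked, and still so for the second after the job is handed in, with the robot touching nothing.
It also fails if it takes over 69 s, if anything falls off the work surface, if the arm or the gripper's body presses on something with over 40 N, if the wrist force passes 120 N, or if a joint passes its speed limit or range.

## Working session

There is one attempt and no reset: what is moved stays moved. The work goes in short steps, Python scripts to look and compute and a tool call to move; the robot and the scene stay as the last step left them, time stands still between calls to the robot, and variables do not carry over. Pictures are saved under pics/ and viewed, about 8 in all and at most 12, crops included, and the job is handed in when it is done.

Besides the shell and the picture viewer there is one more tool, called after "Emit:" as name(argument=value, ...) on one line, values as JSON. play_rows: Moves the arm, as the interface text tells. Its arguments: {"type":"object","properties":{"rows":{"type":"array","items":{"type":"array","items":{"type":"number"}}}},"required":["rows"]}

```bash
mkdir -p pics; python3 - <<'E'
from cell import r
import cv2,numpy as np
np.set_printoptions(precision=4,suppress=True)
o=r.get_obs();print(o)
for n in("scene","side","wrist"):
    c=r.get_calibration(n);print(n,c)
    im=r.capture(n);cv2.imwrite(f"pics/{n}0.png",im[:,:,::-1])
a=[cv2.imread(f"pics/{n}0.png") for n in("scene","side")]
for n,i in zip(("scene","side"),a): cv2.imwrite(f"pics/{n}0b.png",cv2.resize(i,(800,600),interpolation=cv2.INTER_CUBIC))
E
```

```text
{'time_s': 0.0, 'q': array([-12.8003,  17.9626,  85.8564,  -0.0022,  76.2593, -12.8005]), 'dq': array([ 0.0299, -0.0217, -0.128 ,  0.0319,  0.0211, -0.0265]), 'effort': array([ -0.0006, -41.2261, -25.9742,  -0.0004,   0.0041,  -0.    ]), 'tool_pos': array([ 0.525 , -0.    ,  0.4041]), 'tool_rot': array([168.789 ,  89.9217, 168.7896]), 'contact_force': array([-0.1   ,  0.588 , -0.7047]), 'moment': array([-0.0572, -0.0035,  0.0204]), 'gripper_width': 0.08513539932715157}
scene {'intrinsics': array([[444.0182,   0.    , 260.983 ],
       [  0.    , 444.0182, 191.7257],
       [  0.    ,   0.    ,   1.    ]]), 'view': array([[-0.8644,  0.5026, -0.0102,  0.4277],
       [-0.3264, -0.5457,  0.7718,  0.1328],
       [ 0.3823,  0.6705,  0.6358, -1.7852],
       [ 0.    ,  0.    ,  0.    ,  1.    ]])}
side {'intrinsics': array([[476.4331,   0.    , 253.6119],
       [  0.    , 476.4331, 187.7105],
       [  0.    ,   0.    ,   1.    ]]), 'view': array([[-0.9283, -0.3713,  0.0213,  0.4856],
       [ 0.2368, -0.5458,  0.8038, -0.1585],
       [-0.2869,  0.7511,  0.5946, -1.2639],
       [ 0.    ,  0.    ,  0.    ,  1.    ]])}
wrist {'intrinsics': array([[282.9507,   0.    , 256.6298],
       [  0.    , 282.9507, 192.9783],
       [  0.    ,   0.    ,   1.    ]]), 'mount': array([[-0.0002,  0.2944, -0.9557,  0.0307],
       [ 0.0005,  0.9557,  0.2944,  0.0745],
       [ 1.    , -0.0004, -0.0003, -0.0007],
       [ 0.    ,  0.    ,  0.    ,  1.    ]])}
```

View pics/scene0b.png

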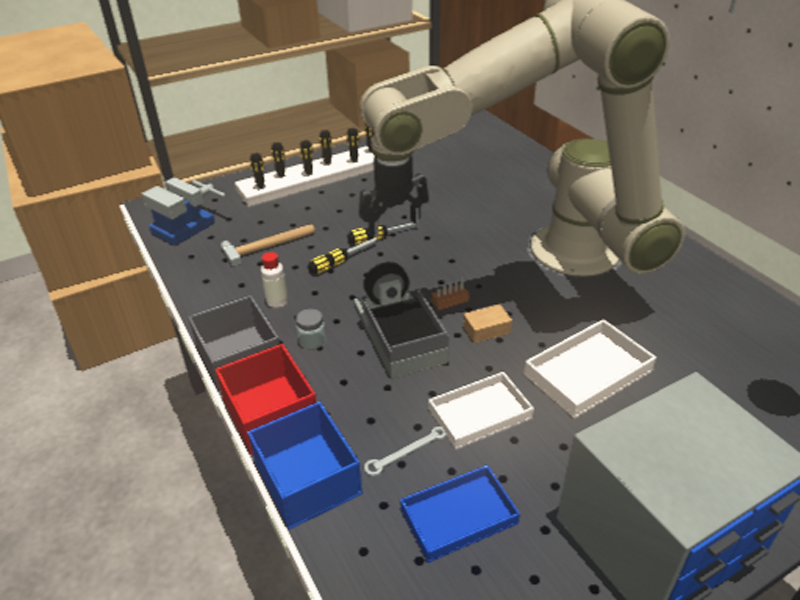

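View pics/side0b.png

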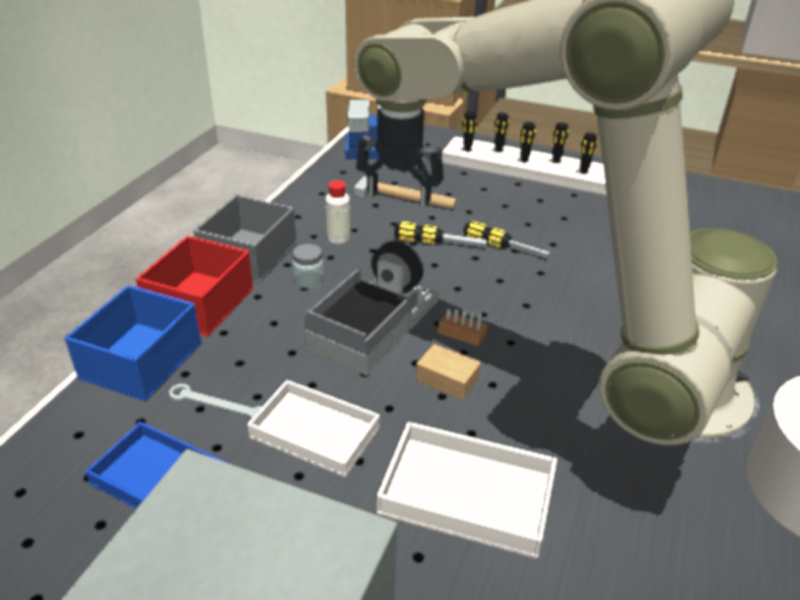

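Scene view (800 px scale): the two tools are at (325,262) and (365,235), the jig wheel is at (385,285) with its catch tray towards the camera, and the small white tray is at (480,408). The blue and larger white trays are look-alikes. Next I zoom in and do rough ray casts.

```bash
cat > h.py <<'E'
from cell import r
import cv2,numpy as np
from scipy.spatial.transform import Rotation as R
np.set_printoptions(precision=4,suppress=True)
def cam(n,o=None):
    c=r.get_calibration(n);K=c["intrinsics"]
    if n=="wrist":
        o=o or r.get_obs();T=np.eye(4);T[:3,:3]=R.from_euler('xyz',o["tool_rot"],degrees=True).as_matrix();T[:3,3]=o["tool_pos"]
        V=np.linalg.inv(T@c["mount"])
    else: V=c["view"]
    return K,V
def ray(C,u,v):
    K,V=C;d=np.linalg.inv(K)@[u,v,1];d=V[:3,:3].T@(d*[1,-1,-1]);p=-V[:3,:3].T@V[:3,3];return p,d
def onz(C,u,v,z):
    p,d=ray(C,u,v);return p+d*(z-p[2])/d[2]
def proj(C,P):
    K,V=C;q=V[:3,:3]@P+V[:3,3];q=K@(q*[1,-1,-1]);return q[:2]/q[2]
def tri(*cr):
    A=np.zeros((3,3));b=np.zeros(3)
    for C,u,v in cr:
        p,d=ray(C,u,v);d/=np.linalg.norm(d);M=np.eye(3)-np.outer(d,d);A+=M;b+=M@p
    return np.linalg.solve(A,b)
E
python3 - <<'E'
from h import *
S,D=cam("scene"),cam("side");f=.64
for nm,u,v,z in [("A handle",325,262,.017),("A end",378,241,.017),("B handle",365,235,.017),("B tip",415,225,.017),("tray",480,408,.0),("oil",275,303,0),("jar",310,345,0),("bit",450,305,0),("box",488,335,0),("wheeltop",385,263,.134)]:
    print(nm,onz(S,u*f,v*f,z))
for nm,u,v,z in [("A handle",418,233,.017),("A end",487,241,.017),("B handle",487,235,.017),("B tip",548,253,.017),("wheeltop",400,243,.134)]:
    print(nm,onz(D,u*f,v*f,z))
a=cv2.imread("pics/scene0.png")[130:240,180:320];b=cv2.imread("pics/side0.png")[125:235,190:360]
c=cv2.imread("pics/wrist0.png")
t=np.zeros((600,800,3),np.uint8)
x=cv2.resize(a,None,fx=2.8,fy=2.8,interpolation=2);y=cv2.resize(b,None,fx=2.35,fy=2.35,interpolation=2)
t[:x.shape[0],:x.shape[1]]=x;t[:y.shape[0],400:400+y.shape[1]]=y[:,:400]
z=cv2.resize(c,(380,285));t[310:595,:380]=z
cv2.imwrite("pics/c1.png",t)
E
```

```text
A handle [ 0.5849 -0.2532  0.017 ]
A end [ 0.4289 -0.2658  0.017 ]
B handle [ 0.445  -0.3075  0.017 ]
B tip [ 0.3091 -0.2808  0.017 ]
tray [0.5189 0.325  0.    ]
oil [ 0.7456 -0.1879  0.    ]
jar [ 0.7336 -0.0138  0.    ]
bit [0.3978 0.0285 0.    ]
box [0.3819 0.1584 0.    ]
wheeltop [ 0.5322 -0.0321  0.134 ]
A handle [ 0.5749 -0.255   0.017 ]
A end [ 0.4285 -0.2842  0.017 ]
B handle [ 0.4353 -0.3076  0.017 ]
B tip [ 0.2979 -0.2907  0.017 ]
wheeltop [ 0.5313 -0.031   0.134 ]
```

View pics/c1.png

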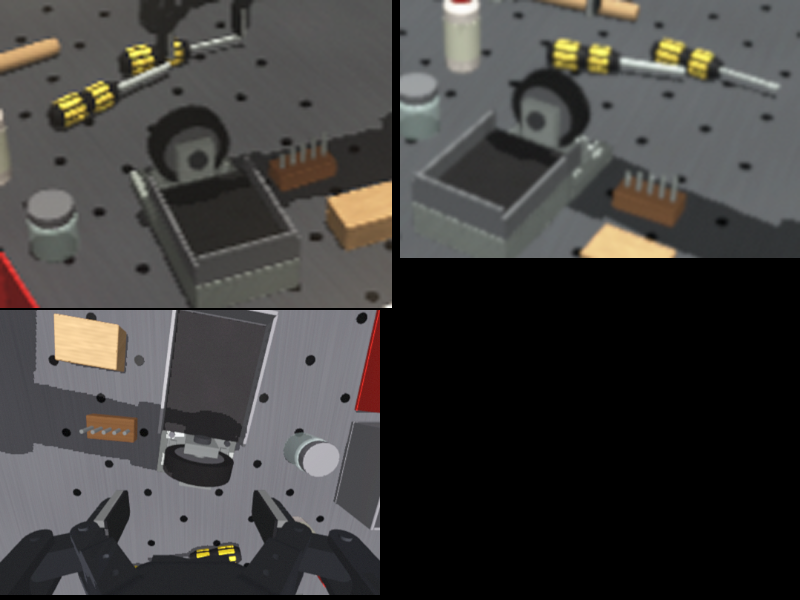

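The tool on the left is the punch (A: thicker, longer nose, handle ≈(0.58,−0.254), nose towards −x). B is the screwdriver. Moving above A, turned +90° about z.

Emit:
play_rows(rows=[[85,0,-36,7,0,0,0],[85,0,-36,7,0,0,0],[85,0,-36,7,0,0,0],[85,0,-36,7,0,0,0],[85,0,-36,7,0,0,0],[85,0,-36,7,0,0,0],[85,0,-36,7,0,0,0],[85,10,0,0,-0.12,0,0],[85,10,0,0,-0.12,0,0],[85,10,0,0,-0.12,0,0]])

```text
time_s: 0.98
tool_pos: [0.5753, -0.2645, 0.3712]
tool_rot: [132.3, 89.9, 153.6]
contact_force: [0.1, 0.5, 1.1]
gripper_width: 0.085
```

Emit:
play_rows(rows=[[85,8,0,0,-0.12,0,0],[85,8,0,0,-0.12,0,0],[85,8,0,0,-0.12,0,0],[85,8,0,0,-0.12,0,0],[85,8,0,0,-0.12,0,0],[85,8,0,0,-0.12,0,0],[85,8,0,0,-0.12,0,0],[85,8,0,0,-0.12,0,0],[85,8,0,0,-0.12,0,0],[85,8,0,0,-0.12,0,0]])

```text
time_s: 1.82
tool_pos: [0.5742, -0.2652, 0.2823]
tool_rot: [53.6, 89.4, 146.6]
contact_force: [0.5, -0.4, 0.4]
gripper_width: 0.0847
```

```bash
python3 - <<'E'
from h import *
o=r.get_obs();print(o["tool_pos"],o["tool_rot"],o["contact_force"],o["time_s"]);print(R.from_euler('xyz',o["tool_rot"],degrees=True).as_matrix())
C=cam("wrist",o)
im=r.capture("wrist")[:,:,::-1].copy();cv2.imwrite("pics/w1.png",im)
h=cv2.cvtColor(im,cv2.COLOR_BGR2HSV)
m=cv2.inRange(h,(20,110,90),(35,255,255))
n,l,s,c=cv2.connectedComponentsWithStats(m)
for i in range(1,n):
    if s[i,4]>15: print(s[i],c[i],onz(C,*c[i],.03))
cv2.imwrite("pics/w1b.png",cv2.resize(im,(768,576)))
E
```

```text
[ 0.5742 -0.2652  0.2823] [ 53.5905  89.379  146.6491] [ 0.4948 -0.4028  0.3563] 1.8167
[[-0.0091 -0.9985 -0.0533]
 [ 0.006  -0.0534  0.9986]
 [-0.9999  0.0087  0.0064]]
[219   0   8   8  38] [223.1053   2.6053] [ 0.4303 -0.2947  0.03  ]
[165  18  23  53 869] [175.9793  43.9056] [ 0.4576 -0.3275  0.03  ]
[189  22  19  53 666] [198.1366  48.0961] [ 0.4594 -0.3119  0.03  ]
[206  29  16  51 509] [214.0039  54.1866] [ 0.4627 -0.3006  0.03  ]
[272 157   8  34 185] [275.7838 174.0865] [ 0.5479 -0.2501  0.03  ]
[235 161   9  33 172] [238.657  176.9709] [ 0.5518 -0.2798  0.03  ]
[259 160  13  34 351] [265.339 176.661] [ 0.5504 -0.2583  0.03  ]
[243 162  14  33 345] [249.4174 177.9623] [ 0.5522 -0.2711  0.03  ]
[277 206   8  40 193] [281.1036 225.9275] [ 0.5925 -0.2423  0.03  ]
[240 209  10  40 197] [243.8629 229.6142] [ 0.5976 -0.2737  0.03  ]
[265 214  12  38 354] [270.726  232.1921] [ 0.5988 -0.2507  0.03  ]
[249 216  13  37 351] [254.9316 233.6724] [ 0.6008 -0.2641  0.03  ]
```

View pics/w1b.png

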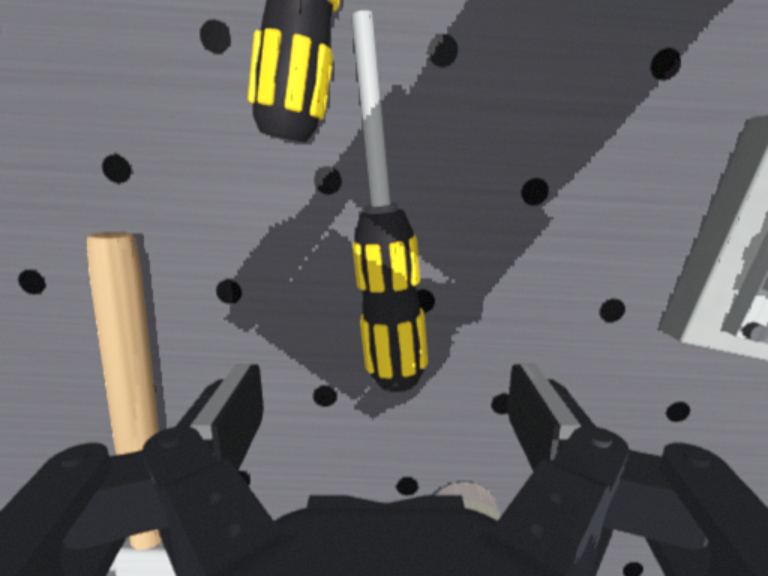

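The punch is in full view: tip at (362,13), handle front at (383,208), handle back at (397,388), all in 1.5x pixels.

```bash
python3 - <<'E'
from h import *
o=r.get_obs();C=cam("wrist",o);M=R.from_euler('xyz',o["tool_rot"],degrees=True).as_matrix()
t=onz(C,362/1.5,14/1.5,.017);f=onz(C,380/1.5,205/1.5,.017);b=onz(C,397/1.5,386/1.5,.017)
print(t,f,b,np.linalg.norm(t-f),np.linalg.norm(f-b))
d=(t-f)/np.linalg.norm(t-f);print("yaw",np.degrees(np.arctan2(d[1],d[0])))
g=f-d*.037;print("grip",g, t-d*.132)
w=g-[0,0,0]-(o["tool_pos"]+M[:,0]*.155);print("shift tool",M.T@w*1000)
print("ang err deg of tool y to d",np.degrees(np.arctan2(d[1],d[0])-np.arctan2(M[1,1],M[0,1])))
E
```

```text
[ 0.4296 -0.2833  0.017 ] [ 0.5194 -0.2694  0.017 ] [ 0.6282 -0.2526  0.017 ] 0.0909018888900492 0.1101025404040015
yaw -171.21004410968692
grip [ 0.556  -0.2637  0.017 ] [ 0.56   -0.2631  0.017 ]
shift tool [108.5674  15.0026   0.1895]
ang err deg of tool y to d 5.30025164831068
```

Emit:
play_rows(rows=[[85,10,13.5,0,-0.0925,0.0064,-0.0087],[85,30,0,0,0,0,0],[85,30,0,0,0,0,0],[85,20,0,0,0,0,0],[85,8,0,0,0,0,0],[85,0,0,0,0,0,0]])

```text
time_s: 2.37
tool_pos: [0.5599, -0.2658, 0.1796]
tool_rot: [25.7, 89.9, 123.9]
contact_force: [0.3, -0.3, 0.3]
gripper_width: 0.0851
```

```bash
python3 - <<'E'
from h import *
o=r.get_obs();M=R.from_euler('xyz',o["tool_rot"],degrees=True).as_matrix();print(M,o["tool_pos"])
g=o["tool_pos"]+M[:,0]*.155;print("grasp",g,"want .558,-.2634",M.T@(np.array([.558,-.2634,.022])-g)*1000, np.degrees(np.arctan2(M[1,1],M[0,1])))
E
```

```text
[[-0.001  -0.9897 -0.1428]
 [ 0.0015 -0.1428  0.9897]
 [-1.      0.0008  0.0016]] [ 0.5599 -0.2658  0.1796]
grasp [ 0.5597 -0.2655  0.0246] want .558,-.2634 [2.6058 1.4122 2.3482] -171.78907023237417
```

Good. Small trim, then grip.

Emit:
play_rows(rows=[[85,2.5,1.5,2.2,-0.01,0,0],[36,0,0,0,0,0,0],[20,0,0,0,0,0,0],[20,0,0,0,0,0,0],[20,0,0,0,0,0,0],[20,0,0,0,0,0,0]])

```text
time_s: 2.87
tool_pos: [0.5592, -0.2643, 0.1825]
tool_rot: [-129.1, 89.7, -30.4]
contact_force: [0.3, 0.7, -1.2]
gripper_width: 0.0327
```

Emit:
play_rows(rows=[[20,0,0,0,0,0,0],[20,0,0,0,0,0,0],[20,-20,0,0,0,0,0],[20,-35,0,0,0,0,0],[20,-40,0,0,0,0,0],[20,-40,0,0,0,0,0]])

```text
time_s: 3.37
tool_pos: [0.5573, -0.2633, 0.3116]
tool_rot: [43.1, 89.1, 141.7]
contact_force: [0.3, -1.1, -1.1]
gripper_width: 0.0328
```

```bash
python3 - <<'E'
from h import *
o=r.get_obs();print(o)
im=r.capture("wrist")[:,:,::-1].copy();cv2.imwrite("pics/w2.png",im)
s2=r.capture("side")[:,:,::-1].copy();cv2.imwrite("pics/s2.png",s2)
a=cv2.imread("pics/wrist0.png")[0:240,205:385]
t=np.zeros((600,800,3),np.uint8)
t[:600,:450]=cv2.resize(a,None,fx=2.5,fy=2.5,interpolation=2)
t[:262,450:]=cv2.resize(im,(350,262))
b=s2[100:230,200:370];t[270:270+266,450:450+348]=cv2.resize(b,(348,266),interpolation=2)
cv2.imwrite("pics/c2.png",t)
E
```

```text
{'time_s': 3.3667, 'q': array([ -36.1637,   34.0585,   75.7471,    0.0351,   71.0793, -134.7984]), 'dq': array([ -0.1244, -28.7152, -29.1595,   0.0057,  59.5641,   0.0165]), 'effort': array([  0.3986, -50.4184, -22.565 ,   0.0024,  -1.2326,  -0.0015]), 'tool_pos': array([ 0.5573, -0.2633,  0.3116]), 'tool_rot': array([ 43.0634,  89.1146, 141.6864]), 'contact_force': array([ 0.3223, -1.1445, -1.0819]), 'moment': array([-0.0213,  0.0064,  0.0348]), 'gripper_width': 0.03284255899320519}
```

View pics/c2.png

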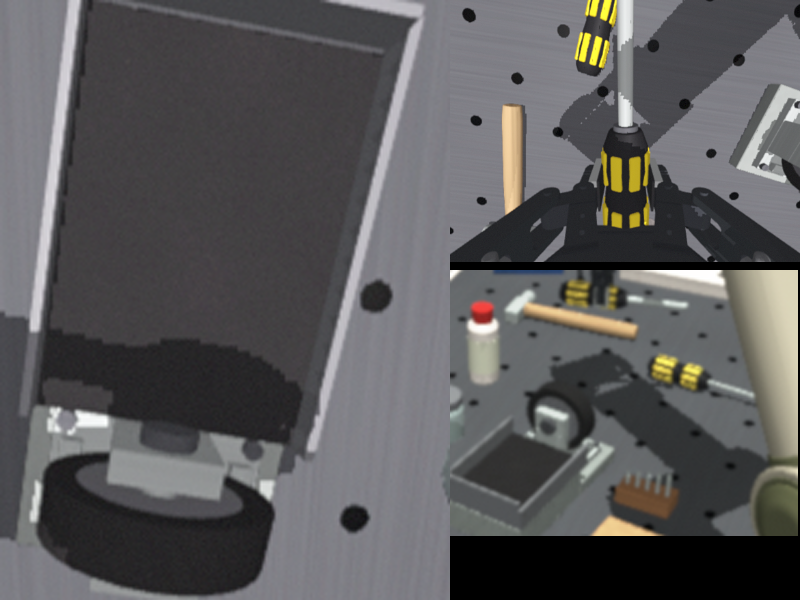

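```bash
python3 - <<'E'
from h import *
o0=dict(tool_pos=np.array([.525,0,.4041]),tool_rot=np.array([168.789,89.9217,168.7896]))
W=cam("wrist",o0);S,D=cam("scene"),cam("side")
c=lambda u,v,z:onz(W,205+u/2.5,v/2.5,z)
L=[c(77,0,.078),c(36,330,.078)];Rr=[c(420,20,.078),c(312,453,.078)]
for P in(L,Rr):
    d=P[0]-P[1];print(P,"dir deg from +y (ccw)",np.degrees(np.arctan2(-d[0],d[1])))
print("leg inner edge",c(107,480,.102),c(222,497,.102),c(164.5,488.5,.102))
h=tri((S,180+199/2.8,130+158/2.8),(D,248.4,168.9));print("head tri",h, onz(S,180+199/2.8,130+158/2.8,.086),onz(D,248.4,168.9,.086))
E
```

```text
[array([0.5051, 0.1673, 0.078 ]), array([0.4859, 0.0503, 0.078 ])] dir deg from +y (ccw) -9.356993554946301
[array([0.6297, 0.161 , 0.078 ]), array([ 0.6029, -0.0016,  0.078 ])] dir deg from +y (ccw) -9.369798399704287
leg inner edge [ 0.5152 -0.0066  0.102 ] [ 0.5616 -0.0137  0.102 ] [ 0.5384 -0.0102  0.102 ]
head tri [0.5411 0.0109 0.1003] [0.5386 0.0096 0.086 ] [ 0.5516 -0.0251  0.086 ]
```

Held with the nose forward. Jig: origin ≈(0.535,−0.027), its y axis is 9.4° clockwise of world +y. Turning the punch into line and moving above the jig for a closer look.

Emit:
play_rows(rows=[[20,-6,0,0,0.1168,0,0],[20,-6,0,0,0.1168,0,0],[20,-6,0,0,0.1168,0,0],[20,-6,0,0,0.1168,0,0],[20,-6,0,0,0.1168,0,0],[20,-6,0,0,0.1168,0,0],[20,-6,0,0,0.1168,0,0],[20,0,0,0,0.1168,0,0],[20,0,0,0,0.1168,0,0],[20,0,0,0,0.1168,0,0]])

```text
time_s: 4.3
tool_pos: [0.5578, -0.2636, 0.3548]
tool_rot: [111.7, 89.4, 140.4]
contact_force: [-0.5, -0.5, -2.3]
gripper_width: 0.0326
```

Emit:
play_rows(rows=[[20,0,0,0,0.1168,0,0],[20,0,0,0,0.1168,0,0],[20,0,0,0,0.1168,0,0],[20,0,0,0,0.1168,0,0],[20,0,0,0,0.1168,0,0],[20,0,0,0,0.1168,0,0],[20,0,0,0,0,0,0],[20,0,0,0,0,0,0]])

```text
time_s: 4.97
tool_pos: [0.5574, -0.2635, 0.3465]
tool_rot: [155.6, 88.8, 141.9]
contact_force: [-0.8, 0.4, -1.5]
gripper_width: 0.0328
```

```bash
cat >> h.py <<'E'
a=np.array([.1626,.9867,0]);b=np.array([.9867,-.1626,0]);J=np.array([.5352,-.027,0])
def st():
    o=r.get_obs();M=R.from_euler('xyz',o["tool_rot"],degrees=True).as_matrix();p=o["tool_pos"]-J
    print("t",o["time_s"],"jig xyz mm",np.array([p@b,p@a,p[2]])*1000,"F",o["contact_force"],"w",o["gripper_width"])
    Rd=np.column_stack([[0,0,-1],a,b]);print("rotvec to aligned(tool)",R.from_matrix(M.T@Rd).as_rotvec());return o
E
python3 -c "
from h import *
st()"
```

```text
t 4.9667 jig xyz mm [  60.3386 -229.7339  346.5427] F [-0.7825  0.3929 -1.5429] w 0.032844504131750656
rotvec to aligned(tool) [-0.0758 -0.0192 -0.0096]
```

Emit:
play_rows(rows=[[20,-5,35,-15,-0.0758,-0.0192,-0.0096],[20,-5,35,-15,0,0,0],[20,-5,35,-15,0,0,0],[20,-2,35,-15,0,0,0],[20,-1,0,0,0,0,0]])

```text
time_s: 5.38
tool_pos: [0.5206, -0.1118, 0.3616]
tool_rot: [155.0, 89.8, 146.7]
contact_force: [-0.5, -1.2, -1.9]
gripper_width: 0.0326
```

```bash
python3 - <<'E'
from h import *
o=st();np.save("o3.npy",o,allow_pickle=True)
im=r.capture("wrist")[:,:,::-1].copy();cv2.imwrite("pics/w3.png",im)
cv2.imwrite("pics/w3b.png",cv2.resize(im[:,120:400],(583*1,800*3//4*1),interpolation=2) if 0 else cv2.resize(im,(800,600),interpolation=2))
E
```

```text
t 5.3833 jig xyz mm [ -0.6008 -86.0248 361.6037] F [-0.5274 -1.1523 -1.9232] w 0.032613753492141254
rotvec to aligned(tool) [ 0.0182 -0.0037 -0.0017]
```

View pics/w3b.png

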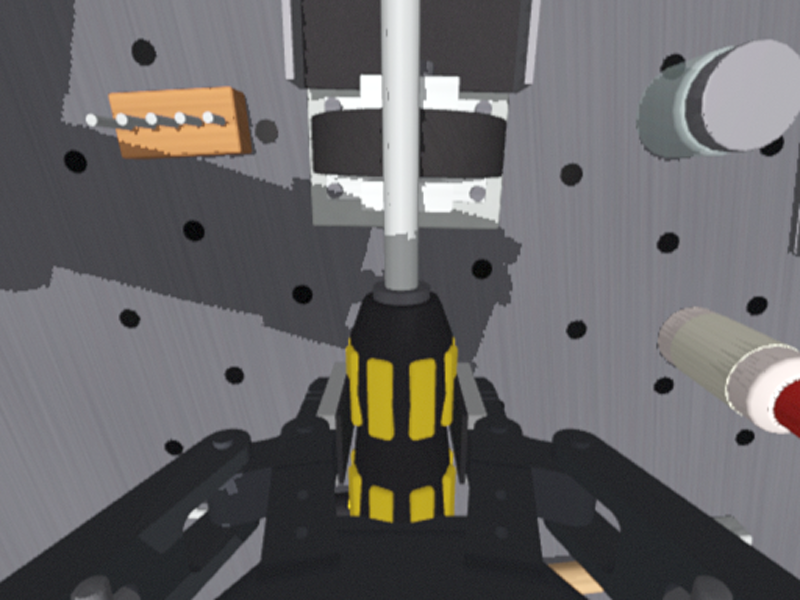

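The nose runs up the middle column (≈401). The fork legs are centred at ≈409.5: +y leg top 360–459, wheel 312–507 at row 140.

```bash
python3 - <<'E'
from h import *
o=np.load("o3.npy",allow_pickle=True).item();C=cam("wrist",o);f=.64
im=cv2.imread("pics/w3.png");g=cv2.cvtColor(im,cv2.COLOR_BGR2GRAY).astype(int)
for v in (50,56,115,120,125,130,134): print(v,g[v,215:310].tolist())
def jg(P): p=P-J;return np.array([p@b,p@a,P[2]])*1000
for n,u,v,z in [("+leg L",360,85,.102),("+leg R",459,85,.102),("whL",312,145,.084),("whR",507,145,.084),("-legL",355,200,.102),("-legR",463,200,.102),("blkL",313,224,.022),("blkR",500,228,.022)]:
    print(n,jg(onz(C,u*f,v*f,z)))
M=R.from_euler('xyz',o["tool_rot"],degrees=True).as_matrix()
# nose: width ->depth; axis points in tool frame
K=C[0]; m=r.get_calibration("wrist")["mount"]
for v,l,rr in [(10,382.5,419),(100,383.5,419),(270,385,418)]:
    u=(l+rr)/2*f;w=(rr-l)*f;dep=K[0,0]*10.4/w
    d=np.linalg.inv(K)@[u,v*f,1]*[1,-1,-1]*dep;print(v,"tool mm",m[:3,:3]@d+m[:3,3]*1000)
E
```

```text
50 [65, 67, 61, 64, 66, 63, 63, 65, 65, 65, 68, 67, 66, 62, 68, 158, 254, 255, 255, 255, 255, 255, 255, 255, 255, 255, 255, 255, 255, 200, 175, 184, 195, 205, 213, 219, 224, 228, 232, 236, 237, 237, 234, 230, 228, 225, 222, 220, 213, 205, 196, 186, 158, 136, 151, 154, 171, 248, 254, 254, 254, 253, 253, 254, 253, 253, 253, 253, 253, 253, 253, 253, 253, 253, 252, 252, 253, 253, 205, 114, 66, 64, 66, 63, 64, 65, 64, 65, 66, 64, 66, 66, 65, 64, 64]
56 [57, 57, 62, 60, 60, 64, 65, 66, 64, 63, 64, 62, 58, 52, 62, 154, 252, 255, 255, 254, 254, 254, 254, 254, 254, 254, 254, 255, 254, 197, 173, 183, 177, 202, 214, 220, 223, 227, 232, 236, 237, 237, 234, 231, 227, 225, 223, 220, 214, 206, 196, 185, 155, 133, 151, 152, 160, 218, 249, 252, 251, 251, 251, 251, 250, 251, 250, 250, 250, 250, 250, 250, 250, 249, 249, 249, 251, 251, 180, 88, 62, 62, 65, 64, 63, 66, 66, 66, 64, 65, 68, 63, 63, 66, 65]
115 [220, 243, 249, 249, 249, 248, 248, 248, 248, 227, 220, 221, 221, 223, 246, 249, 240, 192, 168, 164, 152, 142, 137, 135, 137, 136, 136, 135, 136, 133, 137, 179, 193, 203, 212, 220, 225, 229, 232, 233
[... 1889 characters left out ...]
 211, 219, 225, 229, 231, 234, 236, 239, 235, 231, 228, 225, 221, 217, 209, 199, 186, 169, 136, 146, 149, 148, 164, 237, 244, 244, 252, 253, 253, 252, 252, 252, 252, 252, 252, 252, 252, 252, 251, 227, 177, 139, 140, 182, 190, 189, 192, 217, 220, 220, 219, 220, 219, 219, 220, 219, 220, 220, 220, 220, 221]
+leg L [-23.4786  24.6105 102.    ]
+leg R [ 23.1475  25.4542 102.    ]
whL [-50.6795  -1.7965  84.    ]
whR [52.0901  0.1036 84.    ]
-legL [-26.4611 -28.4071 102.    ]
-legR [ 28.1872 -27.3756 102.    ]
blkL [-64.1104 -51.1182  22.    ]
blkR [ 65.8164 -51.4024  22.    ]
10 tool mm [175.5662 116.7072  -0.6832]
100 tool mm [171.8843  92.7011  -0.5285]
270 tool mm [166.8063  42.8854  -0.422 ]
```

Jig estimate confirmed (offset ≈+0.4 mm). Checking the punch tilt and height with the two fixed cameras.

```bash
python3 - <<'E'
from h import *
o=st();np.save("o4.npy",o,allow_pickle=True)
M=R.from_euler('xyz',o["tool_rot"],degrees=True).as_matrix()
t=np.zeros((600,800,3),np.uint8)
for k,n in enumerate(("scene","side")):
    im=r.capture(n)[:,:,::-1].copy();cv2.imwrite(f"pics/{n}4.png",im);C=cam(n)
    T=o["tool_pos"]+M@[.168,.132,0];G=o["tool_pos"]+M@[.168,.04,0];p=proj(C,T);print(n,p,proj(C,G))
    x,y=int(p[0])-33,int(p[1])-45;print("crop",x,y)
    t[:,k*400:k*400+400]=cv2.resize(im[y:y+100,x:x+66],(396,600),interpolation=2)[:, :400] if 0 else cv2.copyMakeBorder(cv2.resize(im[y:y+100,x:x+66],(396,600),interpolation=2),0,0,0,4,cv2.BORDER_CONSTANT)
cv2.imwrite("pics/c4.png",t)
E
```

```text
t 5.4333 jig xyz mm [  0.4414 -88.0485 361.8954] F [ 0.2511 -0.8658 -2.0754] w 0.03260951708129354
rotvec to aligned(tool) [ 0.0176 -0.0022 -0.0002]
scene [250.9189 161.8984] [241.3058 147.3234]
crop 217 116
side [247.0381 144.8701] [263.5908 130.5674]
crop 214 99
```

View pics/c4.png

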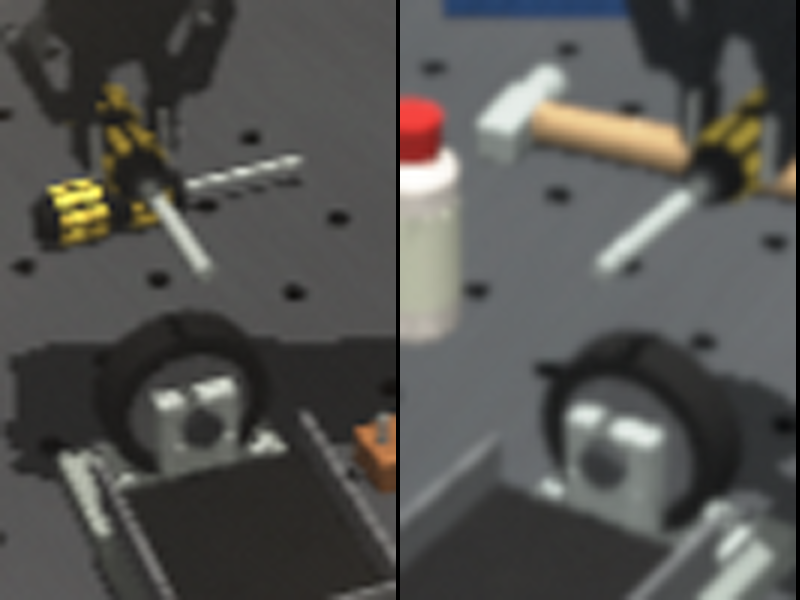

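```bash
python3 - <<'E'
from h import *
o=np.load("o4.npy",allow_pickle=True).item();M=R.from_euler('xyz',o["tool_rot"],degrees=True).as_matrix()
S,D=cam("scene"),cam("side")
def jg(P): p=P-J;return np.array([p@b,p@a,P[2]])*1000
for n,s,d in [("tip",(205,266),(205,265)),("root",(150,188),(303,188)),("head",(205,428),(204,465))]:
    P=tri((S,217+s[0]/6,116+s[1]/6),(D,214+d[0]/6,99+d[1]/6));print(n,"jig",jg(P),"tool",M.T@(P-o["tool_pos"])*1000)
    print(proj(S,P)-[217+s[0]/6,116+s[1]/6],proj(D,P)-[214+d[0]/6,99+d[1]/6])
E
```

```text
tip jig [ -4.0869  41.4207 198.3214] tool [163.6095 129.4887  -1.8894]
[-0.0154 -0.0822] [-0.0355  0.094 ]
root jig [ -3.0652 -48.2852 194.2527] tool [167.6581  39.7784  -2.4333]
[-0.0478 -0.2829] [-0.1204  0.3222]
head jig [-2.4625 37.1612 83.8688] tool [278.0574 125.1742  -0.0842]
[-0.0721 -0.3281] [-0.1485  0.3739]
```

```bash
python3 - <<'E'
from h import *
g=cv2.cvtColor(cv2.imread("pics/w3.png"),cv2.COLOR_BGR2GRAY).astype(float)
K=r.get_calibration("wrist")["intrinsics"];m=r.get_calibration("wrist")["mount"]
res=[]
for v in list(range(1,44))+list(range(76,108)):
    row=g[v]
    def edge(i,s):
        # from centre outward
        while row[i]>125: i+=s
        return i-s*(125-row[i])/(row[i-s]-row[i])
    l,rr=edge(256,-1),edge(256,1);w=rr-l
    if w>32: continue
    d=np.linalg.inv(K)@[(l+rr)/2,v,1]*[1,-1,-1]*(K[0,0]*10.4/w);res.append(np.r_[v,w,m[:3,:3]@d+m[:3,3]*1000])
res=np.array(res)
for A in(res[res[:,0]<44],res[res[:,0]>70]): print(len(A),A.mean(0),A.std(0))
p=np.polyfit(res[:,3],res[:,2],1);q=np.polyfit(res[:,3],res[:,4],1);print(p,np.polyval(p,132),q,np.polyval(q,132))
E
```

```text
43 [ 22.      24.1554 168.8178 108.8467  -0.9802] [12.4097  0.2352  0.3103  4.7761  0.0078]
32 [ 91.5     22.6517 168.5908  80.6641  -0.9037] [9.2331 0.1293 0.4777 4.0162 0.0074]
[  0.0142 167.3502] 169.21902039804675 [-0.0025 -0.7087] -1.0343375378231061
```

Height of the axis below the TCP is uncertain (161–169 mm), so I'll calibrate it by lightly touching the nose on top of the −y leg (z=102).

Emit:
play_rows(rows=[[20,0,-22,1,0.0176,-0.0022,0],[20,0,-22,0,0,0,0],[20,0,-22,0,0,0,0],[20,20,0,0,0,0,0],[20,30,0,0,0,0,0],[20,25,0,0,0,0,0],[20,0,0,0,0,0,0]])

```text
time_s: 6.12
tool_pos: [0.5128, -0.1943, 0.2827]
tool_rot: [-41.3, 89.7, -50.8]
contact_force: [-0.0, 0.2, -2.9]
gripper_width: 0.0328
```

```bash
python3 -c "
from h import *
o=st();print(o['moment'])"
```

```text
t 6.1167 jig xyz mm [   5.1484 -168.7012  282.6772] F [-0.0002  0.2346 -2.9362] w 0.03276803770937376
rotvec to aligned(tool) [-0.0025  0.0038  0.0033]
[0.0206 0.0711 0.0182]
```

Emit:
play_rows(rows=[[20,2,14,-3.5,-0.0025,0.0038,0.0033],[20,0,0,0,0,0,0],[20,0,0,0,0,0,0]])

```text
time_s: 6.37
tool_pos: [0.512, -0.1814, 0.2812]
tool_rot: [161.7, 89.9, 152.3]
contact_force: [0.4, -0.4, -1.6]
gripper_width: 0.0325
```

```bash
python3 -c "
from h import *
o=st();print(o['moment'])"
```

```text
t 6.3667 jig xyz mm [   2.2542 -156.0865  281.2312] F [ 0.4421 -0.4091 -1.6384] w 0.032520644340542505
rotvec to aligned(tool) [-0.0006 -0.0009 -0.0003]
[-0.0309 -0.0475 -0.036 ]
```

Emit:
play_rows(rows=[[20,3,0,0,0,0,0],[20,1,0,0,0,0,0]])

```text
time_s: 6.53
tool_pos: [0.5126, -0.1814, 0.2792]
tool_rot: [-23.9, 89.8, -33.2]
contact_force: [-0.0, -0.0, -2.2]
gripper_width: 0.0326
```

Emit:
play_rows(rows=[[20,1.5,0,0,0,0,0]])

```text
time_s: 6.62
tool_pos: [0.5127, -0.1815, 0.2784]
tool_rot: [-24.4, 89.7, -33.8]
contact_force: [0.4, 1.3, -3.5]
gripper_width: 0.033
```

Emit:
play_rows(rows=[[20,1.5,0,0,0,0,0]])

```text
time_s: 6.7
tool_pos: [0.5128, -0.1816, 0.2772]
tool_rot: [-23.9, 89.7, -33.2]
contact_force: [0.2, -0.6, -1.2]
gripper_width: 0.0325
```

Emit:
play_rows(rows=[[20,1.5,0,0,0,0,0]])

```text
time_s: 6.78
tool_pos: [0.5129, -0.1817, 0.2759]
tool_rot: [-24.0, 89.7, -33.3]
contact_force: [0.2, -1.4, -2.6]
gripper_width: 0.0322
```

Emit:
play_rows(rows=[[20,1.5,0,0,0,0,0]])

```text
time_s: 6.87
tool_pos: [0.513, -0.1817, 0.2744]
tool_rot: [-24.1, 89.6, -33.4]
contact_force: [-0.0, -0.1, -2.1]
gripper_width: 0.0325
```

Emit:
play_rows(rows=[[20,1.2,0,0,0,0,0]])

```text
time_s: 6.95
tool_pos: [0.513, -0.1817, 0.2731]
tool_rot: [-23.8, 89.6, -33.1]
contact_force: [-0.8, -0.1, -2.1]
gripper_width: 0.0328
```

Emit:
play_rows(rows=[[20,1.2,0,0,0,0,0]])

```text
time_s: 7.03
tool_pos: [0.513, -0.1818, 0.2718]
tool_rot: [-24.2, 89.6, -33.4]
contact_force: [-0.6, -0.5, -1.5]
gripper_width: 0.0329
```

```bash
python3 -c "
from h import *
o=st();print(o['moment'])"
```

```text
t 7.0333 jig xyz mm [   3.2148 -156.3126  271.7539] F [-0.5988 -0.4986 -1.4662] w 0.03294025741996777
rotvec to aligned(tool) [0.001  0.0058 0.0026]
[0.0507 0.024  0.0631]
```

Emit:
play_rows(rows=[[20,1.2,2,0,0,0.0058,0.0026]])

```text
time_s: 7.12
tool_pos: [0.5133, -0.18, 0.2706]
tool_rot: [-23.6, 90.0, -32.9]
contact_force: [-0.7, -1.1, 1.2]
gripper_width: 0.0325
```

Emit:
play_rows(rows=[[20,1.2,0,0,0,0,0]])

```text
time_s: 7.2
tool_pos: [0.5134, -0.1798, 0.2695]
tool_rot: [77.2, 90.0, 67.9]
contact_force: [-0.7, 1.7, 2.3]
gripper_width: 0.0326
```

Emit:
play_rows(rows=[[20,1.2,0,0,0,0,0]])

```text
time_s: 7.28
tool_pos: [0.5135, -0.1796, 0.2684]
tool_rot: [75.1, 90.0, 65.8]
contact_force: [-0.7, -1.2, 2.5]
gripper_width: 0.0327
```

Emit:
play_rows(rows=[[20,1.2,0,0,0,0,0]])

```text
time_s: 7.37
tool_pos: [0.5135, -0.1796, 0.2674]
tool_rot: [53.8, 89.9, 44.4]
contact_force: [-0.1, 0.5, 2.0]
gripper_width: 0.0322
```

```bash
python3 -c "
from h import *
o=st();print(o['moment'])"
```

```text
t 7.3667 jig xyz mm [   3.4287 -154.1199  267.3852] F [-0.0636  0.4581  2.048 ] w 0.03223466930397845
rotvec to aligned(tool) [ 0.0007  0.0006 -0.0008]
[ 0.5349 -0.0329  0.0947]
```

Contact started at TCP z≈271, so the nose axis at the tip is ≈164 mm below the TCP. It then slipped up about 1.5° in the grip. I'll back off, tilt the tool to compensate and go down to bore height.

Emit:
play_rows(rows=[[20,-5,0,0,0,0,0],[20,0,-15,-1,0,0,0],[20,0,-15,-1,0,0,-0.025],[20,6,0,0,0,0,0],[20,8,0,0,0,0,0],[20,6,0,0,0,0,0]])

```text
time_s: 7.87
tool_pos: [0.5067, -0.2097, 0.2524]
tool_rot: [-85.8, 88.5, -95.0]
contact_force: [0.1, 0.7, -2.4]
gripper_width: 0.0327
```

```bash
python3 - <<'E'
from h import *
o=st();print(o['moment'])
im=r.capture("wrist")[:,:,::-1].copy();cv2.imwrite("pics/w5.png",im)
g=cv2.cvtColor(im,cv2.COLOR_BGR2GRAY).astype(float)
K=r.get_calibration("wrist")["intrinsics"];m=r.get_calibration("wrist")["mount"]
for v in range(5,185,15):
    print(v,g[v,238:276].astype(int).tolist())
t=np.zeros((600,800,3),np.uint8);t[:,:]=cv2.resize(im[:384],(800,600),interpolation=2);cv2.imwrite("pics/w5b.png",t)
E
```

```text
t 7.8667 jig xyz mm [   1.5464 -184.9216  252.407 ] F [ 0.1131  0.7116 -2.4128] w 0.03266519178717046
rotvec to aligned(tool) [0.0018 0.0019 0.0259]
[ 0.0144 -0.0204  0.0253]
5 [116, 118, 116, 89, 76, 90, 154, 187, 196, 185, 212, 224, 229, 234, 237, 241, 244, 248, 249, 246, 242, 239, 237, 235, 233, 230, 224, 215, 208, 200, 171, 115, 83, 81, 109, 115, 114, 115]
20 [140, 139, 139, 136, 136, 135, 150, 183, 195, 205, 214, 223, 229, 233, 237, 241, 246, 248, 249, 246, 243, 239, 237, 236, 233, 228, 222, 215, 205, 197, 162, 133, 135, 137, 137, 135, 136, 135]
35 [138, 138, 140, 141, 136, 137, 138, 180, 194, 204, 214, 223, 229, 233, 237, 241, 245, 248, 249, 246, 243, 239, 237, 235, 232, 228, 222, 213, 205, 194, 156, 97, 80, 131, 137, 138, 137, 136]
50 [135, 132, 135, 136, 138, 141, 136, 175, 195, 203, 214, 222, 229, 235, 237, 242, 245, 248, 249, 246, 242, 239, 237, 235, 232, 227, 220, 211, 202, 190, 148, 93, 75, 78, 85, 130, 137, 137]
65 [136, 132, 133, 132, 135, 133, 131, 167, 192, 204, 214, 222, 229, 234, 237, 242, 245, 248, 250, 247, 242, 239, 237, 234, 231, 226, 219, 210, 201, 184, 134, 86
[... 630 characters left out ...]
, 78, 79, 94, 127, 139, 144, 149, 153, 168, 233, 242, 244, 247, 249, 246, 242, 239, 236, 233, 230, 223, 214, 203, 192, 156, 101, 79, 80, 81, 74, 76, 85, 132]
140 [78, 79, 80, 79, 81, 80, 80, 91, 124, 136, 140, 146, 149, 154, 155, 156, 157, 159, 159, 160, 156, 154, 154, 154, 153, 149, 144, 142, 136, 121, 88, 76, 80, 79, 79, 76, 75, 78]
155 [79, 78, 78, 79, 80, 78, 59, 57, 119, 135, 140, 146, 150, 154, 155, 156, 158, 159, 159, 158, 156, 154, 154, 152, 152, 149, 144, 140, 135, 110, 81, 77, 80, 82, 108, 89, 81, 80]
170 [75, 80, 116, 133, 138, 137, 117, 91, 117, 134, 140, 142, 161, 233, 242, 242, 244, 246, 248, 247, 242, 186, 165, 201, 204, 195, 156, 137, 131, 110, 84, 79, 77, 78, 79, 80, 79, 78]
```

View pics/w5b.png

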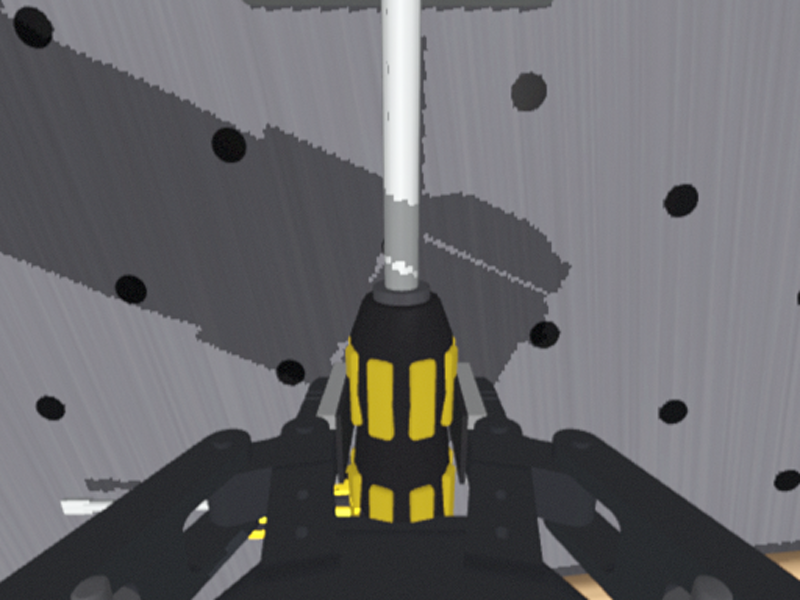

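Picture: the nose looks the same as before, so there is no visible slip. I'll repeat a gentle touch with the present tilt to be sure of the tip height.

Emit:
play_rows(rows=[[20,-14,0,0,0,0,0],[20,-12,0,0,0,0,0],[20,0,15,0,0,0,0],[20,0,14,0,0,0,0],[20,0,0,0,0,0,0]])

```text
time_s: 8.33
tool_pos: [0.5114, -0.1766, 0.2741]
tool_rot: [-107.1, 88.8, -116.3]
contact_force: [0.2, 0.4, -1.9]
gripper_width: 0.0329
```

```bash
python3 -c "
from h import *
o=st();print(o['moment'])"
```

```text
t 8.3333 jig xyz mm [   0.8342 -151.473   274.08  ] F [ 0.2119  0.3852 -1.945 ] w 0.03290900094798871
rotvec to aligned(tool) [ 0.003  -0.0062  0.0203]
[ 0.0309 -0.0451  0.0018]
```

Emit:
play_rows(rows=[[20,1,0,0,0,0,-0.004]])

```text
time_s: 8.42
tool_pos: [0.5116, -0.1757, 0.2729]
tool_rot: [-105.0, 88.6, -114.0]
contact_force: [0.7, 1.1, -2.6]
gripper_width: 0.0326
```

Emit:
play_rows(rows=[[20,1,0,0,0,0,0]])

```text
time_s: 8.5
tool_pos: [0.5116, -0.1754, 0.2716]
tool_rot: [-105.7, 88.6, -114.7]
contact_force: [-0.5, -1.0, -1.1]
gripper_width: 0.0325
```

Emit:
play_rows(rows=[[20,1,0,0,0,0,0]])

```text
time_s: 8.58
tool_pos: [0.5117, -0.1754, 0.2705]
tool_rot: [-105.5, 88.6, -114.6]
contact_force: [-1.5, -1.1, 1.4]
gripper_width: 0.0328
```

```bash
python3 -c "
from h import *
o=st();print(o['moment'])"
```

```text
t 8.5833 jig xyz mm [   0.924  -150.2724  270.459 ] F [-1.4634 -1.0672  1.3757] w 0.0327790906148207
rotvec to aligned(tool) [ 0.0055 -0.0067  0.0243]
[0.3988 0.0287 0.1288]
```

Contact again at ≈271.3 as predicted, so tip offset = 164 mm at this tilt. Retract, descend to TCP z≈250, and correct the lean.

Emit:
play_rows(rows=[[20,-5,0,0,0,0,0],[20,0,-15,0,0.0055,-0.0067,0],[20,0,-15,0,0,0,0],[20,8,0,0,0,0,0],[20,9,0,0,0,0,0],[20,5,0,0,0,0,0],[20,0,0,0,0,0,0],[20,0,0,0,0,0,0]])

```text
time_s: 9.25
tool_pos: [0.5063, -0.2064, 0.2516]
tool_rot: [-96.6, 88.7, -106.0]
contact_force: [0.6, -0.4, -2.3]
gripper_width: 0.0323
```

```bash
python3 -c "
from h import *
o=st();print(o['moment'])"
```

```text
t 9.25 jig xyz mm [   0.6844 -181.7092  251.6232] F [ 0.6249 -0.4019 -2.2764] w 0.032341597842845
rotvec to aligned(tool) [-0.0009 -0.0027  0.0229]
[ 0.0481  0.0015 -0.0449]
```

Emit:
play_rows(rows=[[20,1,8,0.2,0,-0.0027,-0.001],[20,-0.2,6,0,0,0,0],[20,0,0,0,0,0,0]])

```text
time_s: 9.5
tool_pos: [0.5092, -0.1905, 0.2503]
tool_rot: [-90.6, 88.7, -99.9]
contact_force: [0.3, -0.3, -2.3]
gripper_width: 0.0324
```

```bash
python3 -c "
from h import *
o=st();print(o['moment'])"
```

```text
t 9.5 jig xyz mm [   0.9123 -165.5526  250.2789] F [ 0.3491 -0.3084 -2.2902] w 0.032378736360633285
rotvec to aligned(tool) [-0.0003 -0.0002  0.0235]
[0.0053 0.0192 0.0235]
```

Emit:
play_rows(rows=[[20,-0.1,4,0,0,0,0],[20,-0.1,4,0,0,0,0]])

```text
time_s: 9.67
tool_pos: [0.5108, -0.1823, 0.251]
tool_rot: [-86.7, 88.5, -96.1]
contact_force: [-0.9, -5.9, -2.9]
gripper_width: 0.0328
```

Emit:
play_rows(rows=[[20,-0.1,4,0,0,0,0],[20,-0.1,4,0,0,0,0]])

```text
time_s: 9.83
tool_pos: [0.5124, -0.1747, 0.2518]
tool_rot: [-82.6, 88.2, -91.9]
contact_force: [-0.7, -5.7, -3.0]
gripper_width: 0.0328
```

```bash
python3 -c "
from h import *
o=st();print(o['moment'])"
```

```text
t 9.8333 jig xyz mm [   1.5068 -149.483   251.8001] F [-0.6614 -5.694  -3.0056] w 0.032795989116408845
rotvec to aligned(tool) [0.0016 0.004  0.0307]
[-1.0653  0.2135  0.0118]
```

Pin is moving at ~6 N and the tip is in the bore. Continuing with small corrections.

Emit:
play_rows(rows=[[20,0.6,5,-0.3,0.0016,0.004,0.005],[20,0.6,5,-0.2,0,0.001,0.003],[20,0.3,5,-0.1,0,0.001,0.003],[20,0.3,5,-0.1,0,0.001,0.003]])

```text
time_s: 10.17
tool_pos: [0.5154, -0.156, 0.2513]
tool_rot: [-85.5, 88.5, -94.8]
contact_force: [-2.1, -6.5, -2.6]
gripper_width: 0.0326
```

```bash
python3 -c "
from h import *
o=st();print(o['moment'])"
```

```text
t 10.1667 jig xyz mm [   1.4536 -130.5097  251.251 ] F [-2.0641 -6.5402 -2.5853] w 0.032559348165069724
rotvec to aligned(tool) [0.0008 0.002  0.0255]
[-1.0999  0.1842  0.0314]
```

Emit:
play_rows(rows=[[20,0.4,5,-0.3,0,0.002,0.004],[20,0.4,5,-0.2,0,0.001,0.003],[20,0.3,5,-0.1,0,0.001,0.003],[20,0.3,5,-0.1,0,0.001,0.003]])

```text
time_s: 10.5
tool_pos: [0.5183, -0.137, 0.2508]
tool_rot: [-86.6, 88.8, -95.8]
contact_force: [-1.1, -5.9, -3.3]
gripper_width: 0.0326
```

```bash
python3 -c "
from h import *
o=st();print(o['moment'])"
```

```text
t 10.5 jig xyz mm [   1.2532 -111.2449  250.797 ] F [-1.1424 -5.897  -3.3356] w 0.03264385327069719
rotvec to aligned(tool) [0.0019 0.0013 0.0207]
[-1.1322  0.1745 -0.0548]
```

Emit:
play_rows(rows=[[20,0.7,5,-0.2,0.0015,0.001,0.001],[20,0.4,5,-0.1,0,0.001,0.002],[20,0.3,5,-0.1,0,0.001,0.003]])

```text
time_s: 10.75
tool_pos: [0.5206, -0.1222, 0.25]
tool_rot: [-87.4, 88.9, -96.7]
contact_force: [-0.4, -0.3, -1.7]
gripper_width: 0.0326
```

```bash
python3 -c "
from h import *
o=st();print(o['moment'])"
```

```text
t 10.75 jig xyz mm [  1.1217 -96.3486 250.0254] F [-0.4358 -0.3222 -1.6608] w 0.03261768140229053
rotvec to aligned(tool) [0.0008 0.0009 0.0191]
[-0.2371  0.0446 -0.0023]
```

Emit:
play_rows(rows=[[20,0,4,0,0,0,0.001],[20,0,1,0,0,0,0],[20,0,0,0,0,0,0]])

```text
time_s: 11.0
tool_pos: [0.5216, -0.1153, 0.2502]
tool_rot: [-86.8, 89.0, -96.0]
contact_force: [0.6, -0.6, -1.2]
gripper_width: 0.0324
```

```bash
python3 - <<'E'
from h import *
o=st();print(o['moment'])
t=np.zeros((600,800,3),np.uint8)
for k,n in enumerate(("scene","side")):
    im=r.capture(n)[:,:,::-1].copy();cv2.imwrite(f"pics/{n}6.png",im)
    x,y=(205,145) if k==0 else (190,135)
    t[:,k*400:k*400+400]=cv2.resize(im[y:y+120,x:x+80],(400,600),interpolation=2)
cv2.imwrite("pics/c6.png",t)
E
```

```text
t 11.0 jig xyz mm [  0.9737 -89.3629 250.2015] F [ 0.5681 -0.6198 -1.2461] w 0.032419484560547454
rotvec to aligned(tool) [0.002  0.001  0.0171]
[-0.0299 -0.0214  0.0641]
```

View pics/c6.png

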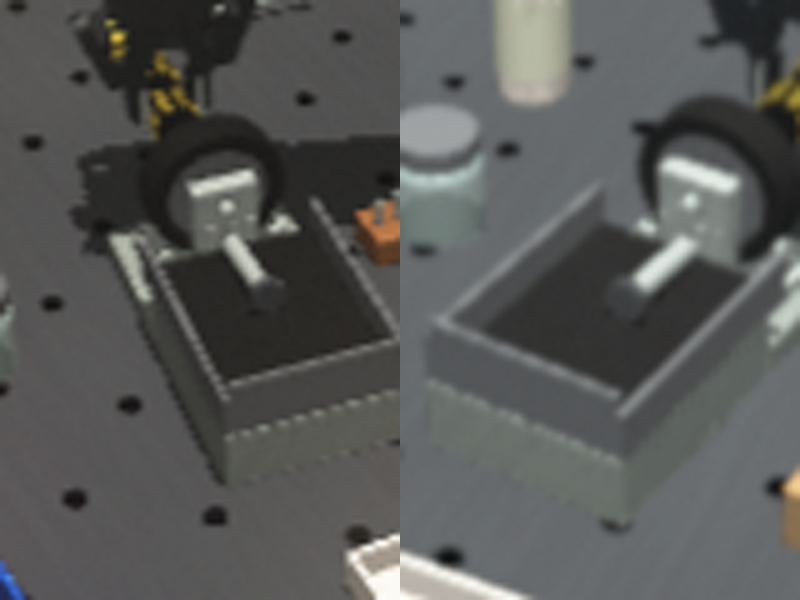

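Pin lies in the catch tray (scene crop (250,270)). The nose is still in the bores. Drawing the punch straight back.

Emit:
play_rows(rows=[[20,0.1,-8,0,0.002,0.001,0],[20,0.2,-15,0,0,0,0],[20,0.3,-15,0,0,0,0],[20,0.3,-15,0,0,0,0],[20,0.3,-15,0,0,0,0],[20,0.3,-15,0,0,0,0],[20,0.3,-15,0,0,0,0],[20,0.3,-15,0,0,0,0]])

```text
time_s: 11.77
tool_pos: [0.5015, -0.2342, 0.2501]
tool_rot: [-91.5, 89.0, -100.8]
contact_force: [1.2, -0.0, -1.6]
gripper_width: 0.0324
```

```bash
python3 - <<'E'
from h import *
o=st();print(o['moment'])
o1=dict(tool_pos=np.array([.5742,-.2652,.2823]),tool_rot=np.array([53.5905,89.379,146.6491]))
C=cam("wrist",o1)
for u,v in[(88,238),(137,235),(105,400),(155,400)]: print("mallet handle",onz(C,u/1.5,v/1.5,.015))
print("sd back",onz(C,282/1.5,138/1.5,.017))
E
```

```text
t 11.7667 jig xyz mm [   0.4356 -209.8911  250.0604] F [ 1.1629 -0.0174 -1.5752] w 0.03243009459628201
rotvec to aligned(tool) [ 0.0009 -0.0005  0.0173]
[ 0.0829 -0.0133 -0.0038]
mallet handle [ 0.5489 -0.432   0.015 ]
mallet handle [ 0.5457 -0.4045  0.015 ]
mallet handle [ 0.6519 -0.4362  0.015 ]
mallet handle [ 0.6503 -0.4049  0.015 ]
sd back [ 0.4901 -0.3223  0.017 ]
```

Emit:
play_rows(rows=[[20,0,-4,20,0,0,0.005],[20,0,0,22,0,0,0.005],[20,25,0,0,0,0,0.005],[20,25,0,0,0,0,0],[20,8,0,0,0,0,0],[20,0,0,0,0,0,0]])

```text
time_s: 12.27
tool_pos: [0.5417, -0.2545, 0.1912]
tool_rot: [-57.7, 89.7, -67.5]
contact_force: [0.2, 0.5, -2.0]
gripper_width: 0.0325
```

```bash
python3 -c "
from h import *
o=st();print(o['moment'])"
```

```text
t 12.2667 jig xyz mm [  43.439  -223.4186  191.2337] F [ 0.191   0.5234 -1.9667] w 0.03253066666973637
rotvec to aligned(tool) [-0.0074  0.0028  0.0044]
[0.0455 0.017  0.0026]
```

Emit:
play_rows(rows=[[20,6,0,0,0,0.0028,0],[20,1.5,0,0,0,0,0]])

```text
time_s: 12.43
tool_pos: [0.5415, -0.2553, 0.1844]
tool_rot: [-87.8, 89.7, -97.6]
contact_force: [0.2, -0.1, -1.7]
gripper_width: 0.0324
```

Emit:
play_rows(rows=[[20,1.5,0,0,0,0,0]])

```text
time_s: 12.52
tool_pos: [0.5416, -0.2556, 0.1837]
tool_rot: [-76.9, 89.7, -86.7]
contact_force: [0.2, 0.6, -2.4]
gripper_width: 0.0322
```

Emit:
play_rows(rows=[[20,1.5,0,0,0,0,0]])

```text
time_s: 12.6
tool_pos: [0.5417, -0.2557, 0.1828]
tool_rot: [-70.3, 89.6, -80.1]
contact_force: [-0.7, 0.2, 0.4]
gripper_width: 0.0327
```

Contact: it rests on the counter. Opening and rising.

Emit:
play_rows(rows=[[20,0.5,0,0,0,0,0],[50,0,0,0,0,0,0],[85,0,0,0,0,0,0],[85,0,0,0,0,0,0],[85,0,0,0,0,0,0],[85,0,0,0,0,0,0]])

```text
time_s: 13.1
tool_pos: [0.5424, -0.2559, 0.1855]
tool_rot: [-49.5, 89.4, -59.3]
contact_force: [0.1, 0.0, 0.4]
gripper_width: 0.0851
```

Emit:
play_rows(rows=[[85,-10,0,0,0,0,0],[85,-25,0,0,0,0,0],[85,-35,0,0,0,0,0],[85,-40,0,0,0,0,0],[85,-40,0,0,0,0,0],[85,0,0,0,0,0,0]])

```text
time_s: 13.6
tool_pos: [0.5411, -0.2541, 0.3437]
tool_rot: [-59.4, 89.5, -69.2]
contact_force: [0.9, -0.1, 1.2]
gripper_width: 0.085
```

```bash
python3 -c "
from h import *
o=st();print(o['moment'],o['q'])"
```

```text
t 13.6 jig xyz mm [  42.7306 -223.1026  343.6696] F [ 0.9424 -0.0601  1.2312] w 0.08501598681805861
rotvec to aligned(tool) [-0.0074  0.0041  0.0069]
[-0.0367 -0.0813 -0.0019] [-36.3375  29.838   77.6192  -0.2622  72.1562 -26.4748]
```

```bash
python3 - <<'E'
from h import *
for n,seed in(("scene",(307,261)),("side",(201,272))):
    im=cv2.imread(f"pics/{n}0.png");C=cam(n);h=cv2.cvtColor(im,cv2.COLOR_BGR2HSV)
    m=cv2.inRange(h,(0,0,140),(180,60,255));m=cv2.morphologyEx(m,cv2.MORPH_CLOSE,np.ones((3,3)))
    k,l,s,c=cv2.connectedComponentsWithStats(m);i=l[seed[1],seed[0]];print(n,s[i])
    ct=max(cv2.findContours((l==i).astype(np.uint8),0,2)[0],key=cv2.contourArea)
    q=cv2.approxPolyDP(cv2.convexHull(ct),6,True)[:,0];print(q.tolist())
    for u,v in q: print(onz(C,u,v,.03)[:2],end=" ")
    print()
E
```

```text
scene [ 233  238  109   66 2239]
[[341, 260], [294, 286], [233, 300], [274, 255], [319, 238]]
[0.446  0.3941] [0.621  0.4038] [0.792  0.3585] [0.6082 0.2744] [0.4484 0.2855] 
side [ 108  243  135   62 3553]
[[242, 272], [218, 304], [108, 249], [186, 243], [241, 264]]
[0.4301 0.309 ] [0.4416 0.4186] [0.7687 0.3678] [0.6005 0.2723] [0.4426 0.2856]
```

Emit:
play_rows(rows=[[85,0,0,0,-0.1214,0,0],[85,0,0,0,-0.1214,0,0],[85,0,0,0,-0.1214,0,0],[85,0,0,0,-0.1214,0,0],[85,0,0,0,-0.1214,0,0],[85,0,0,0,-0.1214,0,0],[85,0,0,0,-0.1214,0,0],[85,0,0,0,-0.1214,0,0],[85,0,0,0,-0.1214,0,0],[85,0,0,0,-0.1214,0,0]])

```text
time_s: 14.43
tool_pos: [0.54, -0.253, 0.3549]
tool_rot: [-109.3, 88.7, -47.6]
contact_force: [-0.2, -0.2, -0.1]
gripper_width: 0.0851
```

Emit:
play_rows(rows=[[85,0,0,0,-0.1214,0,0],[85,0,0,0,-0.1214,0,0],[85,0,0,0,-0.1214,0,0],[85,0,0,0,0,0,0],[85,0,7,36,0,0,0],[85,0,7,36,0,0,0],[85,0,7,36,0,0,0],[85,0,7,36,0,0,0],[85,0,7,36,0,0,0],[85,0,0,0,0,0,0]])

```text
time_s: 15.27
tool_pos: [0.5248, -0.0643, 0.3554]
tool_rot: [-125.7, 88.4, -43.9]
contact_force: [-0.0, 0.2, 0.1]
gripper_width: 0.0848
```

```bash
cat >> h.py <<'E'
def st2(A=a,O=J):
    B=np.array([A[1],-A[0],0]);o=r.get_obs();M=R.from_euler('xyz',o["tool_rot"],degrees=True).as_matrix();p=o["tool_pos"]-O
    print("t",o["time_s"],"xyz mm",np.array([p@B,p@A,p[2]])*1000,"F",o["contact_force"],"w",o["gripper_width"])
    print("rotvec",R.from_matrix(M.T@np.column_stack([[0,0,-1],-B,A])).as_rotvec());return o
E
python3 -c "
from h import *
st2()"
```

```text
t 15.2667 xyz mm [ -4.1663 -38.4991 355.4332] F [-0.004   0.1526  0.091 ] w 0.08479471597786965
rotvec [ 0.0199 -0.0163  0.0232]
```

Emit:
play_rows(rows=[[85,0,-4.5,38,0.0199,-0.0163,0.0232],[85,0,0,0,0,0,0],[85,25,0,0,0,0,0],[85,25,0,0,0,0,0],[85,0,0,0,0,0,0]])

```text
time_s: 15.68
tool_pos: [0.5347, -0.0242, 0.3073]
tool_rot: [-89.9, 89.6, -10.1]
contact_force: [-0.6, 0.1, -0.9]
gripper_width: 0.085
```

```bash
python3 -c "
from h import *
st2()"
```

```text
t 15.6833 xyz mm [ -0.9522   2.6975 307.2964] F [-0.6183  0.0685 -0.9196] w 0.08497773004957201
rotvec [-0.014  -0.      0.0066]
```

Emit:
play_rows(rows=[[85,20,-1.4,-2,-0.014,0,0.0066],[85,10,0,0,0,0,0],[85,0,0,0,0,0,0]])

```text
time_s: 15.93
tool_pos: [0.5365, -0.0271, 0.2791]
tool_rot: [-97.9, 89.8, -17.7]
contact_force: [-0.3, -0.6, 0.4]
gripper_width: 0.085
```

```bash
python3 -c "
from h import *
st2()"
```

```text
t 15.9333 xyz mm [  1.266    0.1264 279.1076] F [-0.3081 -0.617   0.3793] w 0.08499804630320687
rotvec [-0.0065 -0.0004  0.0026]
```

Well placed; lower 1.5 mm and close.

Emit:
play_rows(rows=[[85,1.5,0.5,0.3,-0.006,0,0.002],[45,0,0,0,0,0,0],[15,0,0,0,0,0,0],[15,0,0,0,0,0,0],[15,0,0,0,0,0,0],[15,0,0,0,0,0,0],[15,0,0,0,0,0,0]])

```text
time_s: 16.52
tool_pos: [0.5369, -0.0273, 0.283]
tool_rot: [-98.3, 89.5, -17.9]
contact_force: [0.0, 0.5, -2.1]
gripper_width: 0.027
```

```bash
python3 -c "
from h import *
st2()"
```

```text
t 16.5167 xyz mm [  1.6953  -0.0288 283.0343] F [ 0.024   0.5233 -2.0671] w 0.026962346996196637
rotvec [-0.0043 -0.0012  0.0081]
```

Emit:
play_rows(rows=[[15,-10,0,0,-0.004,0,0.006],[15,-15,0,0,0,0,0],[15,-20,0,0,0,0,0],[15,-25,0,0,0,0,0],[15,-25,0,0,0,0,0],[15,-25,0,0,0,0,0],[15,-5,0,0,0,0,0]])

```text
time_s: 17.1
tool_pos: [0.5361, -0.0269, 0.4096]
tool_rot: [89.4, 89.5, 170.0]
contact_force: [0.8, -0.2, -1.6]
gripper_width: 0.027
```

```bash
python3 -c "
from h import *
o=st2();print(o['q'],o['tool_pos'])"
```

```text
t 17.1 xyz mm [  0.8766   0.2751 409.5893] F [ 0.772  -0.2299 -1.5948] w 0.02703281530471077
rotvec [-0.0004  0.0001 -0.0087]
[-15.3751  19.3045  83.1844  -0.048   78.0068 -95.9817] [ 0.5361 -0.0269  0.4096]
```

Emit:
play_rows(rows=[[15,0,6,25,0,0,-0.008],[15,0,7,36,0,0,0],[15,0,7,36,0,0,0],[15,0,7,36,0,0,0],[15,0,7,36,0,0,0],[15,0,7,36,0,0,0],[15,0,7,36,0,0,0],[15,0,7,30,0,0,0],[15,0,0,0,-0.085,0,0],[15,0,0,0,0,0,0]])

```text
time_s: 17.93
tool_pos: [0.5249, 0.2616, 0.3993]
tool_rot: [107.9, 89.4, -166.7]
contact_force: [-0.2, -0.2, -1.5]
gripper_width: 0.0276
```

```bash
python3 - <<'E'
from h import *
o=st2();np.save("o7.npy",o,allow_pickle=True);print(o["tool_pos"])
im=r.capture("wrist")[:,:,::-1].copy();cv2.imwrite("pics/w7.png",im);cv2.imwrite("pics/w7b.png",cv2.resize(im,(800,600),interpolation=2))
E
```

```text
t 17.9333 xyz mm [-57.1336 283.1052 399.347 ] F [-0.1637 -0.1927 -1.4947] w 0.027603012738534268
rotvec [ 0.0824 -0.0038 -0.0102]
[0.5249 0.2616 0.3993]
```

View pics/w7b.png

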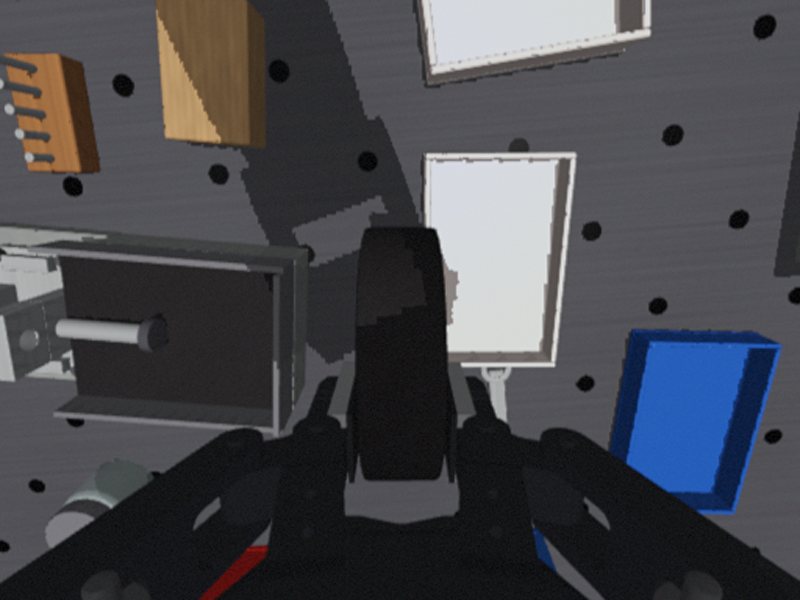

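Small tray rim corners are at (425,155), (576,153) and (555,366). The wheel hangs straight in the jaws.

```bash
python3 - <<'E'
from h import *
o=np.load("o7.npy",allow_pickle=True).item();C=cam("wrist",o);f=.64
A,B,D=[onz(C,u*f,v*f,.03) for u,v in((425,154),(576,153),(555,366))]
print(A,B,D,np.linalg.norm(A-B),np.linalg.norm(B-D));c=(A+D)/2;print("centre",c)
d=B-A;e=D-B;print("y yaw from world y",np.degrees(np.arctan2(-d[0],d[1])),"x yaw",np.degrees(np.arctan2(e[1],e[0])))
E
```

```text
[0.4389 0.2841 0.03  ] [0.4471 0.3936 0.03  ] [0.6154 0.3815 0.03  ] 0.10975200783448466 0.16880168927030925
centre [0.5272 0.3328 0.03  ]
y yaw from world y -4.257536434012399 x yaw -4.124894001622999
```

```bash
python3 -c "
from h import *
st2(np.array([.0732,.9973,0]),np.array([.5272,.3328,0]))"
```

```text
t 17.9833 xyz mm [  2.8458 -71.3728 399.2082] F [-0.8797  1.1204 -2.8624] w 0.026947287585988498
rotvec [-0.0122 -0.003  -0.011 ]
```

Emit:
play_rows(rows=[[15,0,1.5,30,-0.0122,-0.003,-0.011],[15,0,1,38,0,0,0],[15,30,0,0,0,0,0],[15,35,0,0,0,0,0],[15,30,0,0,0,0,0],[15,15,0,0,0,0,0],[15,0,0,0,0,0,0]])

```text
time_s: 18.57
tool_pos: [0.5299, 0.3264, 0.2824]
tool_rot: [-130.7, 89.9, -46.4]
contact_force: [0.2, -0.6, -1.9]
gripper_width: 0.027
```

```bash
python3 -c "
from h import *
st2(np.array([.0732,.9973,0]),np.array([.5272,.3328,0]))"
```

```text
t 18.5667 xyz mm [  3.2069  -6.1724 282.3633] F [ 0.2116 -0.569  -1.8924] w 0.02698588245031018
rotvec [-0.0256 -0.0007  0.0008]
```

Emit:
play_rows(rows=[[15,12,2,5,-0.0256,0,0],[15,8,0,0,0,0,0],[15,4,0,0,0,0,0]])

```text
time_s: 18.82
tool_pos: [0.5294, 0.3303, 0.2581]
tool_rot: [-90.8, 89.9, -5.2]
contact_force: [0.1, 0.6, -2.1]
gripper_width: 0.0269
```

Emit:
play_rows(rows=[[15,2,0,0,0,0,0]])

```text
time_s: 18.9
tool_pos: [0.5295, 0.3301, 0.2559]
tool_rot: [-89.9, 89.9, -4.3]
contact_force: [0.0, -0.1, -2.2]
gripper_width: 0.0272
```

Emit:
play_rows(rows=[[15,1.5,0,0,0,0,0]])

```text
time_s: 18.98
tool_pos: [0.5297, 0.3301, 0.2547]
tool_rot: [-84.1, 89.8, 1.4]
contact_force: [0.0, 0.9, -1.4]
gripper_width: 0.0269
```

```bash
python3 -c "
from h import *
st2(np.array([.0732,.9973,0]),np.array([.5272,.3328,0]))"
```

```text
t 18.9833 xyz mm [  2.7263  -2.548  254.7154] F [ 0.0372  0.935  -1.4333] w 0.026862520825978373
rotvec [-0.0044  0.0003  0.0034]
```

Emit:
play_rows(rows=[[15,1.2,0,0,0,0,0]])

```text
time_s: 19.07
tool_pos: [0.5299, 0.33, 0.2539]
tool_rot: [-79.9, 89.8, 5.6]
contact_force: [0.3, -0.4, -2.0]
gripper_width: 0.0273
```

Emit:
play_rows(rows=[[15,1.2,0,0,0,0,0]])

```text
time_s: 19.15
tool_pos: [0.53, 0.33, 0.2532]
tool_rot: [-76.6, 89.7, 8.9]
contact_force: [-0.0, 0.3, -1.3]
gripper_width: 0.0266
```

Emit:
play_rows(rows=[[15,1.2,0,0,0,0,0]])

```text
time_s: 19.23
tool_pos: [0.5302, 0.33, 0.2527]
tool_rot: [-75.9, 89.6, 9.6]
contact_force: [-2.2, -1.6, 7.0]
gripper_width: 0.0268
```

Emit:
play_rows(rows=[[15,1.2,0,0,0,0,0]])

```text
time_s: 19.32
tool_pos: [0.5302, 0.33, 0.2527]
tool_rot: [-76.5, 89.6, 9.1]
contact_force: [-4.4, -2.5, 10.7]
gripper_width: 0.0267
```

Floor contact. Ease off and open.

Emit:
play_rows(rows=[[15,-0.4,0,0,0,0,0.003],[30,0,0,0,0,0,0],[40,0,0,0,0,0,0],[60,0,0,0,0,0,0],[85,0,0,0,0,0,0],[85,0,0,0,0,0,0],[85,0,0,0,0,0,0]])

```text
time_s: 19.9
tool_pos: [0.5306, 0.3303, 0.2549]
tool_rot: [-64.8, 89.5, 20.7]
contact_force: [-0.1, 0.5, 0.3]
gripper_width: 0.0846
```

Emit:
play_rows(rows=[[85,-10,0,0,0,0,0],[85,-25,0,0,0,0,0],[85,-35,0,0,0,0,0],[85,-35,0,0,0,0,0],[85,-35,0,0,0,0,0],[85,-20,0,0,0,0,0],[85,0,0,0,0,0,0],[85,0,0,0,0,0,0]])

```text
time_s: 20.57
tool_pos: [0.5283, 0.3294, 0.4262]
tool_rot: [-64.2, 89.5, 21.3]
contact_force: [-0.2, -0.1, -0.0]
gripper_width: 0.0849
```

```bash
python3 - <<'E'
from h import *
st2()
for n in("scene","side"):
    im=r.capture(n)[:,:,::-1].copy();cv2.imwrite(f"pics/{n}8.png",im)
    cv2.imwrite(f"pics/{n}8b.png",cv2.resize(im,(800,600),interpolation=2))
E
```

```text
t 20.5667 xyz mm [-64.7727 350.5183 426.1951] F [-0.2163 -0.0695 -0.0035] w 0.08490377032992454
rotvec [0.0851 0.0039 0.0073]
```

View pics/scene8b.png

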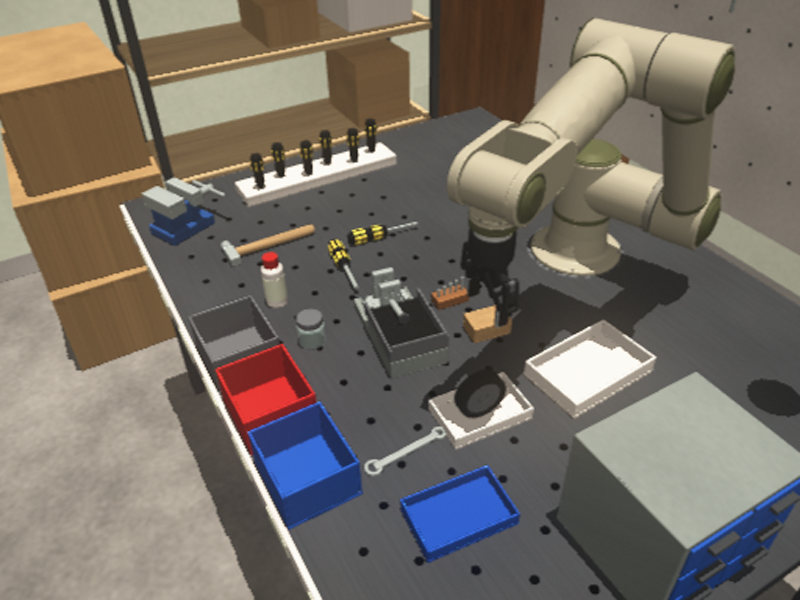

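Wheel stands in the small white tray at (482,395), the pin is in the catch tray at (400,305), the punch lies on the counter at (340,255), and the bystanders look unmoved. Handing in.

```bash
python3 -c "
from cell import r
print(r.finish_job())"
```

```text
the job is handed in; nothing more can be done
None
```

The job is done and handed in at 20.6 s (limit 69 s). I drove the pin out with the punch (6–8 N push), then put the punch down on the counter. The freed wheel is in the small white parts tray.

- **End state:** the last scene picture shows the pin in the catch tray, the punch lying on open counter, the wheel standing in the tray, the bystanders apparently unmoved, and the gripper clear. The last force reading was near zero.
- **Punch height:** the cameras disagreed by about 7 mm on how far the punch nose sat below the flange. I settled it with two light touches on top of the −y fork leg. The first touch made the punch slip about 1.5° in the grip, which I corrected by tilting the tool.
- **Forces:** the highest force read was about 12 N, when the wheel met the tray floor. Nothing jammed.
- **Not checked:** I did not take a second view of the wheel after release, and I saved the last side picture but did not look at it.

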